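# Open the child-resistant solvent tin

### The job

Open the blue solvent tin: its red child-resistant cap must be pushed down hard and turned anticlockwise while it is held down, and then lifts off. Set the cap down in the steel dish, top side up, without dropping it, and leave the tin standing where it is.

Things in the scene. Friction and masses are not known exactly. Their poses are not given: they have to be found in the camera images.
- cap: Red ribbed push-and-turn cap, 47 mm across, 26 mm high, 30 g, open below, two white anticlockwise arrows on its flat top. Origin: centre of its lower rim; z up its axis, x through one of its three inner lugs. Locked on the tin its rim is 166.5 mm above the bench and its x lies along the tin's x, with about 5 degrees of play. Turned without pushing, or just pulled, it stays locked.
- can_neck (a point): Mouth of the tin's neck, on the cap's axis, 42 mm from the tin's centre along its +y, 183 mm above its underside. A sprung disc here lifts the locked cap with 9 N; 15 N push it down the 3 mm that free its lugs from the teeth, it bottoms at 5.5 mm (21 N). The pushed cap must turn anticlockwise (from above) about z.
- cap_top (a point): Centre of the cap's flat top, 26 mm above its rim. Turn needed from locked, seen from above: keep the cap down for the first 50 degrees; from 50 to 75 degrees (62 is best) the lugs stand in gaps, the spring lifts the cap to 4 mm above its locked height and it pulls straight up off the neck (clear after 15 mm); a stop ends the turn at 77 degrees.
- solvent_can: Blue rectangular solvent tin, white and orange label, 92 mm (its x) by 150 mm (its y), flat top 160 mm up, 2.3 kg, loose on the bench. Origin: centre of its underside, z up. Neck and cap are off centre on its +y half; a wire handle rises 23 mm over the top, 54 to 104 mm from the cap's axis on the -y side. The locked cap's rim is 6.5 mm over the top: lower fingertips lose room for the push.
- steel_dish: Round shallow steel dish, 121 mm across, 24 mm high, 170 g, loose; its flat floor is about 90 mm across inside the rim and 2 mm above its underside. Origin: centre of its underside, z up.
There are look-alikes about, which are no part of the job. There is more than one size of the cap; the job needs the middle-sized.

How it is judged:
By the outcome, as a careful person would: the job done as asked, in the order asked, and still so for the second after the job is handed in, with the robot touching nothing.
It also fails if it takes over 43 s, if anything falls off the work surface, if the arm or the gripper's body presses on something with over 40 N, if the wrist force passes 120 N, or if a joint passes its speed limit or range.

### The arm

A 6-joint arm with a two-finger parallel gripper is mounted at the origin on a cart in front of the work surface, level with it; the furniture and walls round the work are solid. World frame = base frame: x ahead of the robot, y to its left, z up, the work surface at z = 0. Lengths are in mm, angles in rad, forces in N, time in s.
With the tool pointing down it reaches from about 350 to 850 mm from the base axis. Payload 8.1 kg.
Tool frame: the origin (TCP) lies at the very end of the fingers, on their centre line; the grasp point (between the pads) lies 19 mm behind it; z points along the fingers, y is the line along which they close (so a half turn about z gives the same grasp; the last joint's range is limited). The gripper opens to 85 mm and grips with 20 to 120 N. Pads are 22 mm wide; open, the fingers measure 114 mm over their backs; the gripper's body (76 mm by 85 mm) begins 54 mm behind the grasp point. The pads swing forward as they close: fully open they stand 13 mm farther back than shut.
Start: joints at [-1.358, 0.13, 1.488, -0, 1.523, -0.085], TCP at [176.071, -573.589, 205.192] pointing down, gripper open.
Joint ranges: [-2.96, 2.96], [-0.89, 2.26], [0.02, 2.5], [-1.34, 4.48], [0, 2.73], [-2.66, 2.66]. Speed limits (rad/s): [2.39, 2.39, 2.79, 3.14, 3.14, 3.14].

### API

Orientations are given as a unit quaternion [w, x, y, z].
In Python, from rig import * gives the robot as it stands.
- The arm moves only by the tool step_arm, never from a script. Its argument "deltas" is a list of rows, each a list of 7 numbers: the shift along the world's x, y, z in units of 0.025 m (1.0 is 0.025 m), then the turn, a rotation vector about the world's x, y, z in units of 0.15 rad (1.0 is 0.15 rad), then the gripper's target within -1 to 1 (shut at 1, half-way at 0, fully open at -1). In form: [[dx, dy, dz, rx, ry, rz, gripper], ...]. A call has 1 to 12 rows; each row shifts and turns the commanded pose from where the row before left it; what a row does not reach is not made up. A row lasts 1/10 s, in which the tool goes at most 50 mm and 8.59 degrees, less where a joint would pass 70% of its speed; a pose out of reach is approached as far as the arm can. A call with a number of a shift or a turn outside -1 to 1 is refused whole. A call with a gripper value outside its range is refused whole. The fingers move at their own pace and stop on an object; "force" is the grip in N (left out, the last holds). Time passes only in rows, so rows that do not move let the fingers close. It gives the time, the measured TCP pose, the force, the opening and the grip force at its end, in the units of the state.
- state(): the state, without advancing time (a new reading comes with each control period).
- read_camera(name): name is "side" or "top" or "wrist"; returns a dict with "frame" (384x512x3 uint8, red, green, blue), "K" (3x3 intrinsics, pixels), "R" (3x3) and "t" (3): a world point X has camera coordinates R X + t. Camera axes: x right, y down, z forward; pixel columns grow to the right and rows downward; lengths in mm; the calibration is good to about 2 mm. A picture is of the moment at which its call begins. There is no depth.
- close_job(): hands the job in; it is judged then, once.
The state is a dict: "time": time; "q": joint angles; "qd": joint speeds; "effort": joint torques, N m; "ee_pos": TCP position; "tcp_rot": TCP orientation; "wrist_force": force on the tool from outside, world axes, zero at the start; "ft_torque": the same for the moment, N m; "width": finger opening in mm; "grasp_force": force on a finger pad.
Only numpy, scipy, OpenCV 4.12 (cv2) and the standard library are available. Lean on these libraries where they do the work, as an engineer would, in place of code of your own. Each camera call takes 0.05 s, during which the arm holds its last target. There are 200 camera calls.

## Working session

There is one attempt and no reset: what is moved stays moved. The work goes in short steps, Python scripts to look and compute and a tool call to move; the robot and the scene stay as the last step left them, time stands still between calls to the robot, and variables do not carry over. Pictures are saved under pics/ and viewed, at most 10 in all, crops included, and the job is handed in when it is done.

Besides the shell and the picture viewer there is one more tool, called after "Emit:" by a JSON object that holds its "fn" and its "kwargs". step_arm: Moves the arm, as the interface text tells. Its arguments: {"type":"object","properties":{"deltas":{"type":"array","items":{"type":"array","items":{"type":"number"}}},"force":{"type":"number"}},"required":["deltas"]}

```bash
mkdir -p pics
cat > h.py <<'E'
from rig import *
import numpy as np, cv2
def ray(c,u,v,z):
    d=np.linalg.inv(c["K"])@np.array([u,v,1.]); d=c["R"].T@d; o=-c["R"].T@c["t"]
    return o+d*(z-o[2])/d[2]
def proj(c,X):
    p=c["K"]@(c["R"]@np.array(X,float)+c["t"]); return p[:2]/p[2]
def save(c,n): cv2.imwrite("pics/"+n,cv2.cvtColor(c["frame"],cv2.COLOR_RGB2BGR))
E
python3 - <<'E'
from h import *
fs=[]
for n in("top","side"):
    c=read_camera(n); fs.append(c["frame"]); print(n,-c["R"].T@c["t"]); np.save("pics/"+n+".npy",c,allow_pickle=True)
    save(c,n+"0.png")
print(state())
E
```

```text
top [ 392.76071598   23.25759877 1001.84391377]
side [252.00852648 802.09464787 508.78529806]
{'time': 0.1, 'q': array([-1.35839751e+00,  1.31098849e-01,  1.48915462e+00,  2.82413420e-05,
        1.52302201e+00, -8.53946008e-02]), 'qd': array([-0.00147178, -0.0009066 , -0.0018416 ,  0.00022578, -0.00122444,
       -0.0014385 ]), 'effort': array([ 1.52442470e-03, -5.70952749e+01, -5.01940370e+01, -1.21952148e-04,
        8.21717520e-03,  3.19965443e-05]), 'ee_pos': array([ 175.96802787, -573.05289624,  204.25014812]), 'tcp_rot': array([-8.40610670e-04,  9.88935101e-01,  1.48346410e-01, -3.93199469e-05]), 'wrist_force': array([ 0.16082168, -0.22575588, -0.07323565]), 'ft_torque': array([-0.02547292,  0.02589962,  0.05982483]), 'grasp_force': 0.0, 'width': 85.0300453054944}
```

View pics/top0.png

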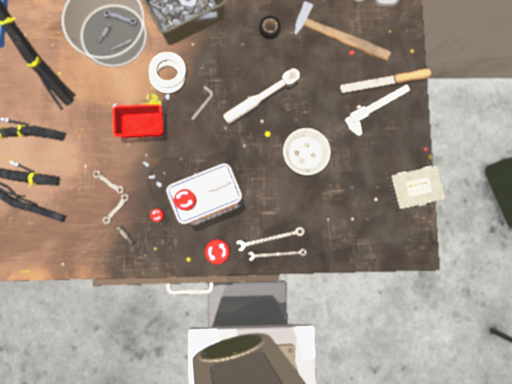

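View pics/side0.png

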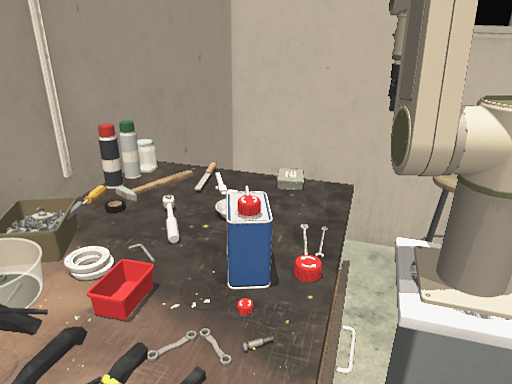

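The top view shows the tin at about (204,193) with its cap at (185,200). Look-alike caps lie at (217,251) (large) and (156,215) (small). A round light dish is at (307,151). The side view shows the cap on the tin at (249,205).

Run:
```python
from h import *
T=np.load("pics/top.npy",allow_pickle=True).item();S=np.load("pics/side.npy",allow_pickle=True).item()
f=T["frame"].astype(int)
red=((f[...,0]>150)&(f[...,1]<70)&(f[...,2]<70)).astype(np.uint8)
red=cv2.morphologyEx(red,cv2.MORPH_CLOSE,np.ones((7,7)))
n,l,s,ce=cv2.connectedComponentsWithStats(red)
for i in range(1,n):
    if s[i][4]>40:
        c=cv2.minEnclosingCircle(np.argwhere(l==i)[:,::-1].astype(np.float32)); print(s[i],c,ray(T,*c[0],192.5),T["K"][0,0]*2*23.5/(1001-192))
# dish circle
hsv=cv2.cvtColor(T["frame"],cv2.COLOR_RGB2HSV)
m=((hsv[...,2]>140)&(hsv[...,1]<60)).astype(np.uint8)
for cc in cv2.findContours(m,cv2.RETR_EXTERNAL,cv2.CHAIN_APPROX_NONE)[0]:
    if cv2.contourArea(cc)>400:
        c,r=cv2.minEnclosingCircle(cc); rr=cv2.minAreaRect(cc)
        print("w",c,r,rr, "ground",ray(T,*c,24)[:2],"diam",2*r*978/T["K"][0,0])
        if abs(c[0]-204)<8:
            print("corners",[ray(T,*p,160)[:2].round() for p in cv2.boxPoints(rr)])
c=cv2.resize(T["frame"][120:280,130:340],None,fx=3.6,fy=3.6,interpolation=cv2.INTER_CUBIC)
cv2.imwrite("pics/crop1.png",c[...,::-1])
g=S["frame"].astype(int)[180:225,225:280]; r=((g[...,0]>130)&(g[...,1]<70)&(g[...,2]<70)).astype(np.uint8)
r=cv2.morphologyEx(r,cv2.MORPH_CLOSE,np.ones((7,7)));p=np.argwhere(r);print("side red bbox",p.min(0)+[180,225],p.max(0)+[180,225])
```

```text
[ 114  106   49   32 1467] ((137.9509735107422, 120.09803771972656), 26.833133697509766) [636.09310842 240.4487562  192.5       ] 22.2112307971596
[186 194   9  15  43] ((189.0, 201.0), 7.615873336791992) [459.95191829 131.96212263 192.5       ] 22.2112307971596
[156 209   7  13  45] ((159.0, 215.0), 6.082862854003906) [431.55113631 194.67096791 192.5       ] 22.2112307971596
[205 239  25  25 124] ((216.70660400390625, 251.25205993652344), 12.455020904541016) [353.59825899  74.68979388 192.5       ] 22.2112307971596
w (203.67039489746094, 193.23184204101562) 38.03206253051758 ((203.27474975585938, 192.8446044921875), (43.77570343017578, 70.36566925048828), 67.21759033203125) ground [493.25199201 117.17594277] diam 194.5787639828944
corners [array([496., 195.]), array([555.,  51.]), array([464.,  15.]), array([407., 158.])]
w (306.5, 151.0) 24.27457046508789 ((306.5, 151.0), (46.0, 47.0), 90.0) ground [ 599.79216746 -151.22852433] diam 124.19299935475249
w (378.5, 107.0) 36.800235748291016 ((375.86151123046875, 104.11604309082031), (24.159202575683594, 73.23111724853516), 47.544803619
[... 673 characters left out ...]
25878906, 71.49999237060547), (40.305084228515625, 40.305084228515625), 45.0) ground [807.15816223 212.48880097] diam 121.9962424121757
w (466.0526428222656, 22.842105865478516) 48.73704528808594 ((468.3074951171875, 23.11283302307129), (52.150909423828125, 87.73858642578125), 86.18592071533203) ground [ 952.07232309 -604.08569937] diam 249.34735066562936
w (178.1286163330078, 7.70283842086792) 28.916318893432617 ((178.0, 15.5), (31.0, 56.0), 90.0) ground [994.87133294 182.02760793] diam 147.94100595266255
w (104.27981567382812, 25.35321044921875) 45.36994934082031 ((103.5, 33.0), (66.0, 85.0), 90.0) ground [945.14314312 376.65599094] diam 232.12069178787215
side red bbox [196 238] [215 259]
```

View pics/crop1.png

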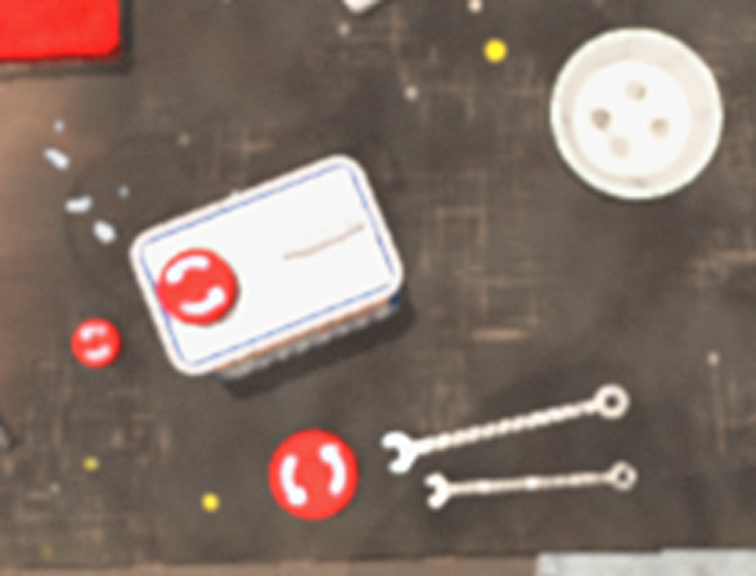

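Emit:
{"fn": "step_arm", "kwargs": {"deltas": [[0.385,0.956,0.2,0,0,0.37,-1],[0.385,0.956,0.2,0,0,0.37,-1],[0.385,0.956,0.2,0,0,0.37,-1],[0.385,0.956,0.2,0,0,0.37,-1],[0.385,0.956,0.2,0,0,0.37,-1],[0.385,0.956,0.2,0,0,0.37,-1],[0.385,0.956,0.2,0,0,0.37,-1],[0.385,0.956,0.2,0,0,0.37,-1],[0.385,0.956,0.2,0,0,0.37,-1],[0.385,0.956,0.2,0,0,0.37,-1],[0.385,0.956,0.2,0,0,0.37,-1],[0.385,0.956,0.2,0,0,0.37,-1]], "force": 90}}

```text
time: 1.3
ee_pos: [291.7, -285.6, 265.0]
tcp_rot: [-0.0, 0.886, 0.464, -0.0]
wrist_force: [1.1, 0.1, -0.2]
width: 85.5
grasp_force: 0.0
```

Run:
```python
from h import *
T=np.load("pics/top.npy",allow_pickle=True).item();S=np.load("pics/side.npy",allow_pickle=True).item()
X=ray(T,184.7,199.7,192.5);print(X,proj(S,X),proj(S,[X[0],X[1],166.5]))
```

```text
[462.86131192 140.98572115 192.5       ] [250.20517949 198.46162184] [250.11601098 210.19168469]
```

Emit:
{"fn": "step_arm", "kwargs": {"deltas": [[0.381,0.95,0.06,0,0,0.367,-1],[0.381,0.95,0.06,0,0,0.367,-1],[0.381,0.95,0.06,0,0,0.367,-1],[0.381,0.95,0.06,0,0,0.367,-1],[0.381,0.95,0.06,0,0,0.367,-1],[0.381,0.95,0.06,0,0,0.367,-1],[0.381,0.95,0.06,0,0,0.367,-1],[0.381,0.95,0.06,0,0,0.367,-1],[0.381,0.95,0.06,0,0,0.367,-1]]}}

```text
time: 2.2
ee_pos: [377.3, -71.9, 278.4]
tcp_rot: [-0.0, 0.745, 0.667, -0.0]
wrist_force: [0.0, -0.1, 0.3]
width: 85.5
grasp_force: 0.0
```

Emit:
{"fn": "step_arm", "kwargs": {"deltas": [[0.381,0.95,0.06,0,0,0.367,-1],[0.381,0.95,0.06,0,0,0.367,-1],[0.381,0.95,0.06,0,0,0.367,-1],[0.381,0.95,0.06,0,0,0.367,-1],[0.381,0.95,0.06,0,0,0.367,-1],[0.381,0.95,0.06,0,0,0.367,-1],[0.381,0.95,0.06,0,0,0.367,-1],[0.381,0.95,0.06,0,0,0.367,-1],[0.381,0.95,0.06,0,0,0.367,-1],[0,0,0,0,0,0,-1]]}}

```text
time: 3.2
ee_pos: [463.2, 142.9, 291.6]
tcp_rot: [-0.001, 0.558, 0.83, -0.0]
wrist_force: [-0.5, -1.0, 0.8]
width: 85.3
grasp_force: 0.0
```

Run:
```python
from h import *
s=state();print(s["ee_pos"],s["tcp_rot"],s["q"])
c=read_camera("wrist");np.save("pics/w1.npy",c,allow_pickle=True);save(c,"w1.png")
f=c["frame"].astype(int)
r=((f[...,0]>130)&(f[...,1]<80)&(f[...,2]<80)).astype(np.uint8)
for cc in cv2.findContours(r,cv2.RETR_EXTERNAL,cv2.CHAIN_APPROX_NONE)[0]:
    if len(cc)>30:
        p,R=cv2.minEnclosingCircle(cc); X=ray(c,*p,192.5); print(p,R,X,"pix radius",R, "cam",-c["R"].T@c["t"])
```

```text
[463.16214873 142.91521455 291.56126532] [-6.26496665e-04  5.57506912e-01  8.30172060e-01 -5.05779190e-05] [ 1.92807956e-01 -2.03159215e-01  1.65797828e+00  8.18904895e-04
  1.68773206e+00 -1.95133627e-01]
(256.34228515625, 187.29376220703125) 23.812097549438477 [463.89345341 145.62808659 192.5       ] pix radius 23.812097549438477 cam [432.97182685 216.78127088 460.51100453]
(167.11395263671875, 163.9943084716797) 20.02541160583496 [377.78287797 135.12792131 192.5       ] pix radius 20.02541160583496 cam [432.97182685 216.78127088 460.51100453]
(265.3571472167969, 89.64286041259766) 11.660694122314453 [437.7369809  230.18494373 192.5       ] pix radius 11.660694122314453 cam [432.97182685 216.78127088 460.51100453]
(440.0, 128.5) 55.301544189453125 [596.57278357 259.25888519 192.5       ] pix radius 55.301544189453125 cam [432.97182685 216.78127088 460.51100453]
```

View pics/w1.png

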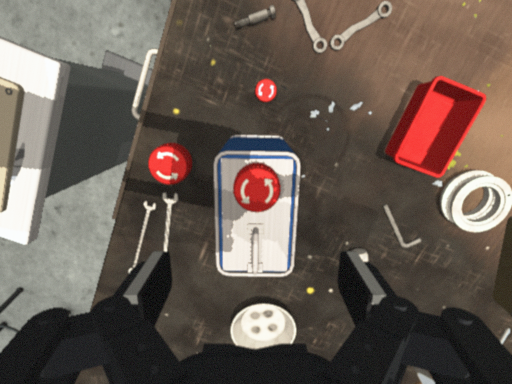

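The wrist view shows the locked cap on the tin at (256,187), with the handle at (255,245), clear of the fingers' line. The cap comes to about (464.5,142.5), which agrees with the top view. I'll go down and grip it.

Emit:
{"fn": "step_arm", "kwargs": {"deltas": [[0.05,0,-0.9,0,0,0,-1],[0,0,-0.9,0,0,0,-1],[0,0,-0.9,0,0,0,-1],[0,0,-0.8,0,0,0,-0.6],[0,0,-0.7,0,0,0,-0.5],[0,0,-0.5,0,0,0,-0.4],[0,0,-0.36,0,0,0,-0.3],[0,0,0,0,0,0,-0.3],[0,0,0,0,0,0,-0.3]]}}

```text
time: 4.15
ee_pos: [464.5, 140.6, 166.3]
tcp_rot: [0.0, 0.559, 0.829, 0.0]
wrist_force: [0.6, 0.1, -0.4]
width: 55.4
grasp_force: 0.0
```

Run:
```python
from h import *
c=read_camera("side");cv2.imwrite("pics/s1.png",cv2.resize(c["frame"][130:310,160:340],None,fx=3.2,fy=3.2,interpolation=cv2.INTER_CUBIC)[...,::-1]);print(state()["ee_pos"],state()["width"],state()["wrist_force"])
```

```text
[464.84169023 140.69687808 166.67949233] 55.493589810235825 [-0.30142967  0.38856886  1.31562803]
```

View pics/s1.png

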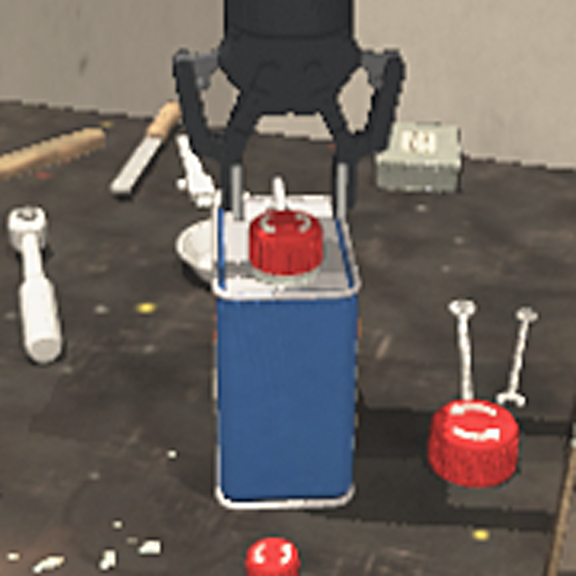

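Run:
```python
from h import *
c=read_camera("side")
def cp(X): p=proj(c,X); return ((p-[160,130])*3.2).round()
a=np.radians(22.3+0); s=state();q=s["tcp_rot"];yaw=2*np.arctan2(q[2],q[1]);y=np.array([np.sin(yaw),-np.cos(yaw),0]);print(np.degrees(yaw),y,s["time"])
for z in(166,172,178,190,200):
    for sg in(-1,1): print(z,sg,cp(s["ee_pos"]*[1,1,0]+[0,0,z]+sg*28*y))
for Y in (135,141,145,150): print(Y,"top",cp([464,Y,192.5]),"rim",cp([464,Y,166.5]))
print("tin top corners",[cp([x,yy,160]) for x,yy in((496,195),(555,51),(464,15),(407,158))])
```

```text
111.99076400088273 [0.92724423 0.37445713 0.        ] 4.25
166 -1 [329. 256.]
166 1 [241. 258.]
172 -1 [330. 247.]
172 1 [241. 249.]
178 -1 [330. 238.]
178 1 [241. 241.]
190 -1 [330. 221.]
190 1 [241. 223.]
200 -1 [331. 206.]
200 1 [240. 209.]
135 top [290. 215.] rim [290. 252.]
141 top [287. 219.] rim [287. 256.]
145 top [285. 221.] rim [285. 259.]
150 top [282. 225.] rim [282. 262.]
tin top corners [array([208., 296.]), array([204., 194.]), array([340., 191.]), array([367., 291.])]
```

The side crop shows the fingers on both sides of the cap at (237,218) and (343,210). Their tips look higher than the calculation says, so I'll check from closer.

Run:
```python
from h import *
c=read_camera("side");w=read_camera("wrist")
a=cv2.resize(c["frame"][170:235,205:285],(400,325),interpolation=cv2.INTER_NEAREST)
a=cv2.copyMakeBorder(a,0,275,0,0,cv2.BORDER_CONSTANT)
b=cv2.resize(w["frame"][84:384,150:350],(400,600))
cv2.imwrite("pics/sw2.png",np.hstack([a,b])[...,::-1])
for z in(166,175,185):print(z,(proj(w,[464.8,140.7,z])-[150,84])*2+[400,0])
```

```text
166 [608.71607689 298.66234239]
175 [608.78029936 311.30983059]
185 [608.85932611 326.87276325]
```

View pics/sw2.png

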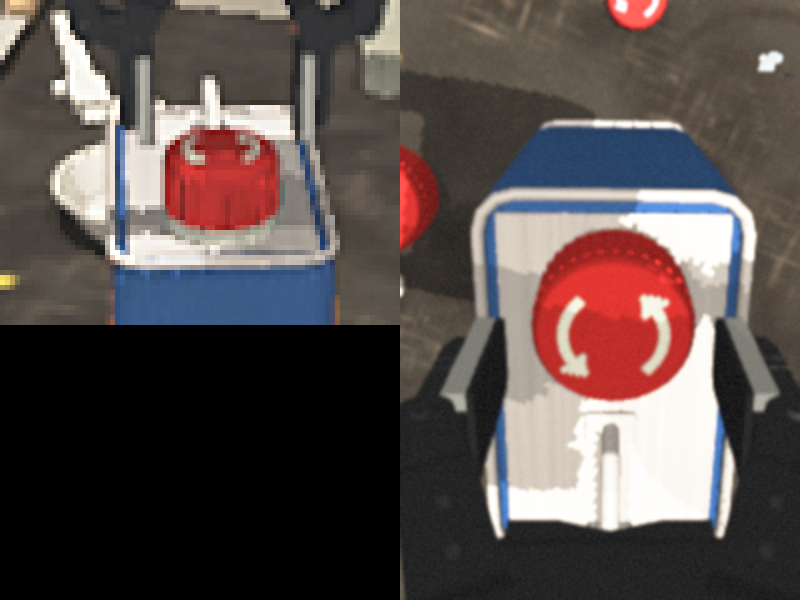

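Run:
```python
from h import *
c=read_camera("side");w=read_camera("wrist")
def tri(a,b):
    P=[k["K"]@np.c_[k["R"],k["t"]] for k in(c,w)]
    X=cv2.triangulatePoints(P[0],P[1],np.array(a,float).reshape(2,1),np.array(b,float).reshape(2,1));X=(X[:3]/X[3]).ravel();return X.round(1),(proj(c,X)-a).round(1),(proj(w,X)-b).round(1)
e=lambda x,y:(x/5+205,y/5+170)
g=lambda x,y:((x-400)/2+150,y/2+84)
print("+x tip",tri(e(150,143),g(720,320)));print("-x tip",tri(e(305,140),g(500,320)))
print("cap top",tri(e(221,146),g(613,328)))
```

```text
+x tip (array([488.5, 159.4, 196.5]), array([-0.1, -0. ]), array([-0.8, -0.2]))
-x tip (array([432.8, 136.4, 195.7]), array([-0.6,  0.1]), array([-3.7,  0.1]))
cap top (array([464. , 144.4, 192.2]), array([-0.1, -0. ]), array([-0.5, -0.1]))
```

The two views put the visible fingertips at z≈196, with the cap top at (464,144.4,192), so the fingers are really about 30 mm above where the TCP reading implies. I'll centre on the cap and test that with a gentle close.

Emit:
{"fn": "step_arm", "kwargs": {"deltas": [[-0.02,0.14,0.2,0,0,0,-0.3],[0,0,0,0,0,0,0],[0,0,0,0,0,0,0],[0,0,0,0,0,0,0],[0,0,0,0,0,0,0]], "force": 20}}

```text
time: 4.95
ee_pos: [463.7, 144.2, 170.6]
tcp_rot: [-0.0, 0.559, 0.829, -0.0]
wrist_force: [-0.0, 0.1, 0.2]
width: 42.8
grasp_force: 0.0
```

No contact at 42.8 mm opening, so the visible geometry is right. The tips sit about TCP z + 28. I'll open to 57 mm and descend to TCP z ≈ 146.

Emit:
{"fn": "step_arm", "kwargs": {"deltas": [[0,0,0,0,0,0,-0.35],[0,0,0,0,0,0,-0.35],[0,0,0,0,0,0,-0.35],[0,0,0,0,0,0,-0.35],[0,0,-0.4,0,0,0,-0.35],[0,0,-0.35,0,0,0,-0.35],[0,0,0,0,0,0,-0.35],[0,0,-0.24,0,0,0,-0.35],[0,0,0,0,0,0,-0.35]]}}

```text
time: 5.85
ee_pos: [463.2, 144.1, 144.9]
tcp_rot: [-0.0, 0.559, 0.829, -0.0]
wrist_force: [0.1, 0.4, 0.2]
width: 57.7
grasp_force: 0.0
```

Run:
```python
from h import *
c=read_camera("side");w=read_camera("wrist")
np.save("pics/c2.npy",[c,w],allow_pickle=True)
a=cv2.resize(c["frame"][170:235,205:285],(400,325),interpolation=cv2.INTER_NEAREST)
a=cv2.copyMakeBorder(a,0,275,0,0,cv2.BORDER_CONSTANT)
b=cv2.resize(w["frame"][84:384,150:350],(400,600))
cv2.imwrite("pics/sw3.png",np.hstack([a,b])[...,::-1]); print(state()["ee_pos"],state()["wrist_force"])
```

```text
[463.69923011 144.17831729 145.83590754] [-0.43597589 -0.39182506 -0.28526393]
```

View pics/sw3.png

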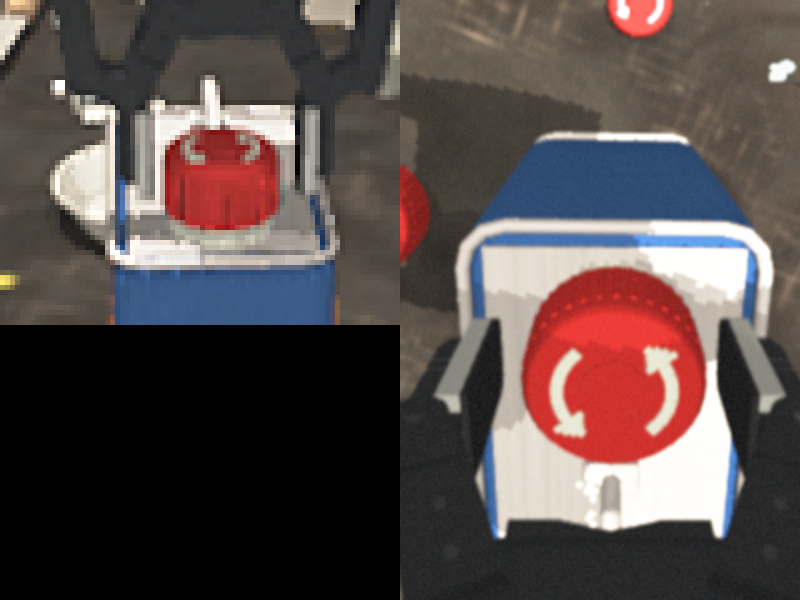

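The fingers now stand on both sides of the cap. In the side crop the tips are at row 193, roughly z 175, and in the wrist crop the cap is centred at (615,380). I'll close on it.

Emit:
{"fn": "step_arm", "kwargs": {"deltas": [[0.02,0.01,0,0,0,0,0],[0,0,0,0,0,0,1],[0,0,0,0,0,0,1],[0,0,0,0,0,0,1],[0,0,0,0,0,0,1],[0,0,0,0,0,0,1]], "force": 90}}

```text
time: 6.55
ee_pos: [464.6, 144.6, 146.9]
tcp_rot: [0.0, 0.559, 0.829, 0.0]
wrist_force: [-2.8, -0.1, 6.4]
width: 43.2
grasp_force: 91.0
```

Emit:
{"fn": "step_arm", "kwargs": {"deltas": [[0,0,-0.1,0,0,0,1],[0,0,-0.1,0,0,0,1],[0,0,0,0,0,0,1]]}}

```text
time: 6.85
ee_pos: [465.1, 144.7, 143.1]
tcp_rot: [0.001, 0.559, 0.829, 0.001]
wrist_force: [-6.6, -0.3, 16.8]
width: 43.2
grasp_force: 92.2
```

Emit:
{"fn": "step_arm", "kwargs": {"deltas": [[0,0,-0.08,0,0,0,1],[0,0,-0.04,0,0,0,1],[0,0,0,0,0,0,1]], "force": 110}}

```text
time: 7.15
ee_pos: [465.8, 145.0, 141.7]
tcp_rot: [0.001, 0.559, 0.829, 0.002]
wrist_force: [-7.6, -0.6, 22.4]
width: 42.7
grasp_force: 112.6
```

Emit:
{"fn": "step_arm", "kwargs": {"deltas": [[0,0,-0.04,0,0,0.5,1],[0,0,0,0,0,0.7,1],[0,0,0,0,0,0.7,1],[0,0,0,0,0,0.7,1],[0,0,0,0,0,0.7,1],[0,0,0,0,0,0,1]]}}

```text
time: 7.75
ee_pos: [466.3, 145.1, 141.6]
tcp_rot: [0.002, 0.337, 0.941, 0.001]
wrist_force: [-9.5, -0.6, 27.5]
width: 43.2
grasp_force: 113.1
```

Run:
```python
from h import *
s=state();q=s["tcp_rot"];print(np.degrees(2*np.arctan2(q[2],q[1])),s["wrist_force"],s["ft_torque"],s["q"])
w=read_camera("wrist");t=read_camera("top")
b=cv2.resize(w["frame"][84:384,130:370],(480,600))
a=cv2.resize(t["frame"][150:240,150:250],(320,288),interpolation=cv2.INTER_CUBIC);a=cv2.copyMakeBorder(a,0,312,0,0,cv2.BORDER_CONSTANT)
cv2.imwrite("pics/w4.png",np.hstack([a,b])[...,::-1])
```

```text
140.58381157605683 [-9.49602513 -0.58477525 27.47738554] [-0.430064   1.7699768  0.1096589] [ 1.96450094e-01 -1.42669550e-01  1.87708187e+00  1.38275359e-04
  1.40177045e+00 -6.86426858e-01]
```

View pics/w4.png

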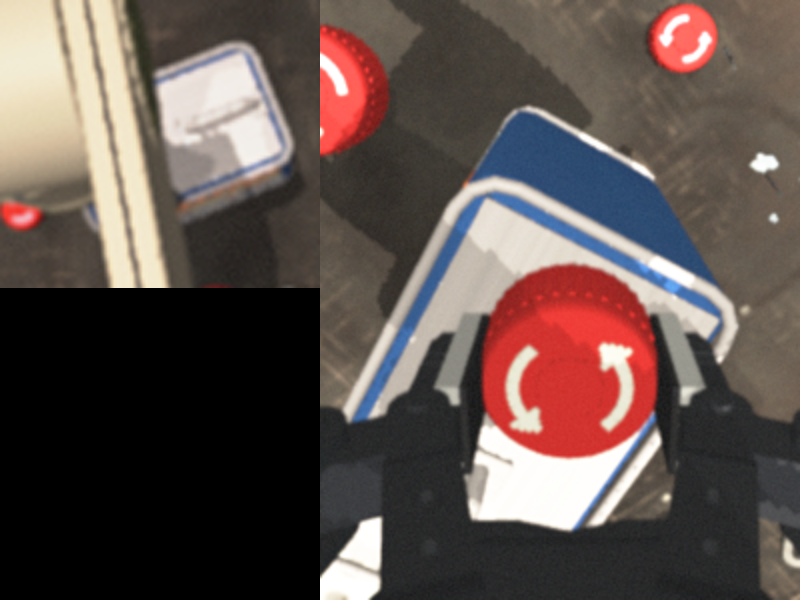

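The cap has turned about 28° with the fingers and the tin has stayed put. I'll continue to about 62°.

Emit:
{"fn": "step_arm", "kwargs": {"deltas": [[0,0,0,0,0,0.7,1],[0,0,0,0,0,0.7,1],[0,0,0,0,0,0.7,1],[0,0,0,0,0,0.7,1],[0,0,0,0,0,0.7,1],[0,0,0,0,0,0.4,1],[0,0,0,0,0,0,1]]}}

```text
time: 8.55
ee_pos: [466.5, 144.6, 141.8]
tcp_rot: [0.003, 0.052, 0.999, 0.0]
wrist_force: [-10.2, -2.8, 27.8]
width: 42.8
grasp_force: 113.2
```

Emit:
{"fn": "step_arm", "kwargs": {"deltas": [[0,0,0.2,0,0,0,1],[0,0,0.2,0,0,0,1],[0,0,0,0,0,0,1]]}}

```text
time: 8.85
ee_pos: [464.8, 144.0, 148.6]
tcp_rot: [0.001, 0.054, 0.999, -0.0]
wrist_force: [-3.8, -4.1, 7.9]
width: 42.3
grasp_force: 111.6
```

Emit:
{"fn": "step_arm", "kwargs": {"deltas": [[0,0,0.2,0,0,0,1],[0,0,0.2,0,0,0,1],[0,0,0.2,0,0,0,1],[0,0,0,0,0,0,1]]}}

```text
time: 9.25
ee_pos: [465.0, 144.8, 163.0]
tcp_rot: [0.001, 0.053, 0.999, 0.0]
wrist_force: [0.5, -0.2, -1.5]
width: 42.7
grasp_force: 111.9
```

Emit:
{"fn": "step_arm", "kwargs": {"deltas": [[0,0,0.4,0,0,0,1],[0,0,0.6,0,0,0,1],[0,0,0.8,0,0,0,1],[0,0,0.6,0,0,0,1],[0.2,-0.4,0.2,0,0,0,1],[0.4,-0.88,0,0,0,0,1],[0.4,-0.88,0,0,0,0,1],[0.4,-0.88,0,0,0,0,1],[0.4,-0.88,0,0,0,0,1]]}}

```text
time: 10.15
ee_pos: [509.7, 44.8, 226.8]
tcp_rot: [-0.0, 0.053, 0.999, -0.0]
wrist_force: [0.2, 0.1, 0.3]
width: 42.7
grasp_force: 111.9
```

Emit:
{"fn": "step_arm", "kwargs": {"deltas": [[0.4,-0.88,0,0,0,0,1],[0.4,-0.88,0,0,0,0,1],[0.4,-0.88,0,0,0,0,1],[0.4,-0.88,0,0,0,0,1],[0.4,-0.88,0,0,0,0,1],[0.4,-0.88,0,0,0,0,1],[0.4,-0.88,0,0,0,0,1],[0.4,-0.88,0,0,0,0,1],[0.4,-0.88,0,0,0,0,1],[0,0,0,0,0,0,1]]}}

```text
time: 11.15
ee_pos: [599.5, -155.0, 226.2]
tcp_rot: [-0.0, 0.055, 0.998, -0.0]
wrist_force: [0.4, 0.4, -0.3]
width: 42.8
grasp_force: 111.9
```

Run:
```python
from h import *
s=state();print(s["ee_pos"],s["tcp_rot"],s["q"],s["width"])
w=read_camera("wrist");c=read_camera("side")
a=cv2.resize(w["frame"],(400,300));b=cv2.resize(c["frame"][100:300,140:340],(400,400))
a=cv2.copyMakeBorder(a,0,100,0,0,cv2.BORDER_CONSTANT)
cv2.imwrite("pics/w5.png",np.hstack([a,b])[...,::-1])
np.save("pics/w5.npy",w,allow_pickle=True)
hsv=cv2.cvtColor(w["frame"],cv2.COLOR_RGB2HSV)
m=((hsv[...,2]>140)&(hsv[...,1]<60)).astype(np.uint8)
for cc in cv2.findContours(m,cv2.RETR_EXTERNAL,cv2.CHAIN_APPROX_NONE)[0]:
    if cv2.contourArea(cc)>600:
        e=cv2.fitEllipse(cc);print(e,ray(w,*e[0],24))
print("expected dish px",proj(w,[599.8,-151.2,24]))
```

```text
[ 599.4564089  -155.01329919  226.16618605] [-3.41572644e-04  5.48057008e-02  9.98496882e-01 -4.41545567e-04] [-3.35174629e-01  1.74772065e-01  1.40128651e+00 -1.03764361e-03
  1.56594622e+00 -1.79629934e+00] 42.82049010296547
((25.77534294128418, 329.5871887207031), (59.58578109741211, 93.31505584716797), 24.382333755493164) [ 820.21851159 -543.8863735    24.        ]
((497.4356994628906, 281.7005920410156), (31.014352798461914, 71.21788787841797), 0.6576964259147644) [812.62708134 185.17465122  24.        ]
((381.98699951171875, 235.3419647216797), (20.215158462524414, 119.66895294189453), 55.453697204589844) [717.08012323  12.61020613  24.        ]
((137.32601928710938, 250.10923767089844), (44.646087646484375, 115.09318542480469), 53.85901641845703) [ 701.74890721 -335.10314759   24.        ]
((16.182729721069336, 246.6421356201172), (42.38881301879883, 116.91019439697266), 174.1154327392578) [ 677.18202745 -505.65191433   24.        ]
((257.1446838378906, 165.4509735107422), (91.41439819335938, 93.96754455566406), 74.64118957519531) [ 598.26328535 -151.18445482   24.        ]
((29.405080795288086, 112.98358917236328), (73.96235656738281, 100.23637390136719), 176.77784729003906) [ 501.96113158 -422.67163444   24.        ]
((503.89117431640625, 15.916759490966797), (14.611283302307129, 98.93448638916016), 173.6436004638672) [459.93215807 141.4174768   24.        ]
expected dish px [257.26032845 166.60656934]
```

View pics/w5.png

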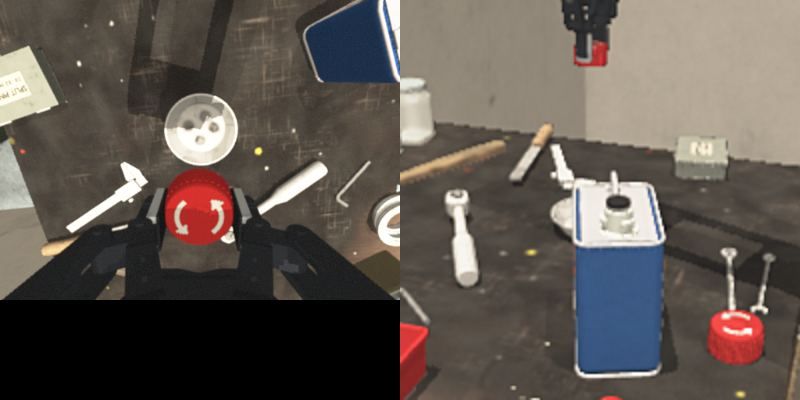

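The cap is off and held upright. The neck is bare and the tin hasn't moved. The dish is at (599,-151), directly below, so I'll lower the cap into it.

Emit:
{"fn": "step_arm", "kwargs": {"deltas": [[0,0.15,-0.8,0,0,0,1],[0,0,-1,0,0,0,1],[0,0,-1,0,0,0,1],[0,0,-1,0,0,0,1],[0,0,-1,0,0,0,1],[0,0,-1,0,0,0,1],[0,0,-1,0,0,0,1],[0,0,-1,0,0,0,1],[0,0,-0.7,0,0,0,1],[0,0,-0.4,0,0,0,1],[0,0,-0.2,0,0,0,1],[0,0,0,0,0,0,1]]}}

```text
time: 12.45
ee_pos: [599.1, -147.4, -0.6]
tcp_rot: [-0.0, 0.053, 0.999, 0.0]
wrist_force: [-0.7, 0.1, -0.7]
width: 42.9
grasp_force: 111.8
```

```bash
python3 -c "
from h import *
s=state();print(s['ee_pos'],s['wrist_force'],s['q'])"
```

```text
[ 599.11626346 -147.39844079   -0.62108512] [-0.74542646  0.07076017 -0.66919551] [-3.24374086e-01  3.59596124e-01  1.61340786e+00  1.00101889e-04
  1.16899520e+00 -1.78874937e+00]
```

Emit:
{"fn": "step_arm", "kwargs": {"deltas": [[0,-0.14,-0.2,0,0,0,1],[0,0,-0.16,0,0,0,1],[0,0,-0.1,0,0,0,1],[0,0,-0.06,0,0,0,1],[0,0,0,0,0,0,1]]}}

```text
time: 12.95
ee_pos: [599.1, -151.2, -13.8]
tcp_rot: [-0.0, 0.053, 0.999, 0.0]
wrist_force: [0.3, -0.2, -0.4]
width: 43.0
grasp_force: 111.9
```

Emit:
{"fn": "step_arm", "kwargs": {"deltas": [[0,0,-0.06,0,0,0,1],[0,0,-0.04,0,0,0,1],[0,0,0,0,0,0,1]]}}

```text
time: 13.25
ee_pos: [599.2, -151.2, -16.2]
tcp_rot: [-0.0, 0.053, 0.999, 0.0]
wrist_force: [0.4, 0.2, -0.2]
width: 42.6
grasp_force: 111.9
```

Emit:
{"fn": "step_arm", "kwargs": {"deltas": [[0,0,-0.04,0,0,0,1],[0,0,0,0,0,0,1]]}}

```text
time: 13.45
ee_pos: [599.2, -151.3, -17.2]
tcp_rot: [-0.0, 0.053, 0.999, 0.0]
wrist_force: [-0.9, 0.5, 0.2]
width: 42.8
grasp_force: 111.9
```

Emit:
{"fn": "step_arm", "kwargs": {"deltas": [[0,0,-0.04,0,0,0,1],[0,0,0,0,0,0,1]]}}

```text
time: 13.65
ee_pos: [599.4, -151.3, -17.4]
tcp_rot: [0.0, 0.053, 0.999, -0.0]
wrist_force: [-2.8, 0.5, 5.9]
width: 43.0
grasp_force: 112.5
```

Emit:
{"fn": "step_arm", "kwargs": {"deltas": [[0,0,-0.04,0,0,0,1],[0,0,0,0,0,0,1]]}}

```text
time: 13.85
ee_pos: [599.4, -151.3, -17.4]
tcp_rot: [-0.0, 0.053, 0.999, -0.0]
wrist_force: [-7.2, 2.2, 12.6]
width: 42.3
grasp_force: 113.6
```

The cap is resting on the dish floor at the predicted height. I'll ease the push and release a little.

Emit:
{"fn": "step_arm", "kwargs": {"deltas": [[0,0,0.05,0,0,0,1],[0,0,0,0,0,0,-0.1],[0,0,0,0,0,0,-0.2],[0,0,0,0,0,0,-0.25],[0,0,0,0,0,0,-0.25]], "force": 20}}

```text
time: 14.35
ee_pos: [599.1, -151.2, -18.1]
tcp_rot: [-0.0, 0.053, 0.999, 0.0]
wrist_force: [-0.0, 0.1, 0.8]
width: 53.3
grasp_force: 0.0
```

Emit:
{"fn": "step_arm", "kwargs": {"deltas": [[0,0,0.1,0,0,0,-0.27],[0,0,0.3,0,0,0,-0.27],[0,0,0.5,0,0,0,-0.27],[0,0,0.8,0,0,0,-0.27],[0,0,1,0,0,0,-0.27],[0,0,1,0,0,0,-0.27],[0,0,1,0,0,0,-0.27],[0,0,1,0,0,0,-0.27],[0,0,0.5,0,0,0,-0.27],[0,0,0,0,0,0,-0.27]]}}

```text
time: 15.35
ee_pos: [601.1, -151.9, 140.7]
tcp_rot: [0.003, 0.053, 0.999, -0.001]
wrist_force: [1.3, -0.5, -0.1]
width: 54.2
grasp_force: 0.0
```

Run:
```python
from h import *
w=read_camera("wrist");c=read_camera("side")
a=cv2.resize(w["frame"],(400,300));b=cv2.resize(c["frame"][100:300,140:340],(400,400))
a=cv2.copyMakeBorder(a,0,100,0,0,cv2.BORDER_CONSTANT)
cv2.imwrite("pics/w6.png",np.hstack([a,b])[...,::-1])
print(state()["ee_pos"])
```

```text
[ 599.08078527 -151.22807775  136.78630703]
```

View pics/w6.png

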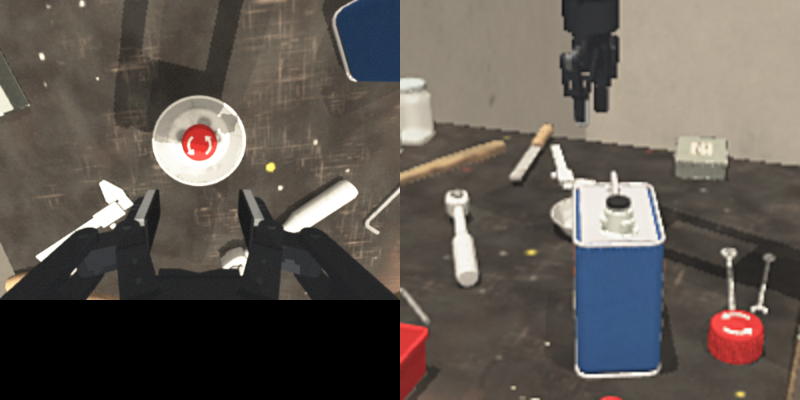

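The cap lies flat and top side up in the middle of the dish at (200,142). The tin is standing where it was, and the gripper is clear.

```bash
python3 -c "
from rig import *
print(close_job())"
```

```text
the job is handed in; nothing more can be done
None
```

The tin is open and its red cap lies top side up in the steel dish; the tin was not seen to move, and I handed the job in at about 15.5 s of the 43 s allowed, with no verdict returned.

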